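# Pack the key-switch sample tray

### The job

Pack the shop's white sample tray: stand each of the three round clear jars in the well whose pad has the colour of its lid, and lay the yellow keycap puller (the one with two wire legs) flat and lengthwise in the middle of the long yellow pad. Keep the jars upright, and leave the square black tub and the yellow screwdriver, which do not belong in the tray, where they are.

Things in the scene. Friction and masses are not known exactly. Their poses are not given: they have to be found in the camera images.
- jar_red_center (a point): Round jar with a clear body full of red key switches and a red lid: 48 mm across, 70 mm tall, about 90 g, standing upright on the dark mat. The point is its centre, half-way up (35 mm above its foot); z is up along its axis.
- jar_blue_center (a point): Round jar with a clear body full of blue key switches and a blue lid: 48 mm across, 70 mm tall, about 90 g, standing upright on the dark mat. The point is its centre, half-way up (35 mm above its foot); z is up along its axis.
- jar_green_center (a point): Round jar with a clear body full of green key switches and a green lid: 48 mm across, 70 mm tall, about 90 g, standing upright on the dark mat. The point is its centre, half-way up (35 mm above its foot); z is up along its axis.
- puller_center (a point): Keycap puller lying flat on the mat: yellow plastic handle 24 mm wide and 20 mm tall with two thin steel wire legs side by side, 100 mm long in all, about 30 g. The point is at the middle of its length, half-way up (10 mm above its underside), inside the handle: the handle reaches from 50 mm behind to 20 mm ahead of it. x runs along its length towards the wire legs, z up.
- pad_red: Red square pad, 64 mm by 64 mm and 2 mm thick, the floor of one of the three square wells in the fixed white sample tray. Origin: centre of its underside, 8 mm above the table; the jar stands on its top, 10 mm above the table. The well is 66 mm square inside, its rim 8 mm above the pad's top; the three wells stand in a row 80 mm apart along the tray's y axis. x and y lie along the tray's edges.
- pad_blue: Blue square pad, 64 mm by 64 mm and 2 mm thick, the floor of one of the three square wells in the fixed white sample tray. Origin: centre of its underside, 8 mm above the table; the jar stands on its top, 10 mm above the table. The well is 66 mm square inside, its rim 8 mm above the pad's top; the three wells stand in a row 80 mm apart along the tray's y axis. x and y lie along the tray's edges.
- pad_green: Green square pad, 64 mm by 64 mm and 2 mm thick, the floor of one of the three square wells in the fixed white sample tray. Origin: centre of its underside, 8 mm above the table; the jar stands on its top, 10 mm above the table. The well is 66 mm square inside, its rim 8 mm above the pad's top; the three wells stand in a row 80 mm apart along the tray's y axis. x and y lie along the tray's edges.
- pad_long: Long yellow pad, 64 mm by 128 mm, in the shallow long recess of the same white tray (196 mm by 256 mm), parallel to the row of wells and 105 mm from it on the robot's side. Origin: centre of its underside, 8 mm above the table; its top is 16 mm above the table, and a rim 2 mm above that runs round it (66 mm by 130 mm inside). y runs along its length, x across it.
- tub_center (a point): Look-alike to leave alone: square black tub with a smaller blue square on its lid, 50 mm by 50 mm, 54 mm tall, standing on the mat. The point is its centre, half-way up; z up. (The dark mat, 300 mm square, is 3 mm thick and fixed to the table; a small clear key tester and a small white label stand are also on it.)
- screwdriver_center (a point): Look-alike to leave alone: stubby screwdriver with a yellow handle with two black stripes, a black collar and a single steel shaft, 100 mm long, 22 mm wide, 20 mm tall, lying on the mat. The point is the middle of its length, 10 mm above its underside; x runs towards the shaft's tip.
Mind the look-alikes: they are no part of the job. Of the things that look like the part that bears jar_blue_center, the middle-sized one is meant.

How it is judged:
By the outcome, as a careful person would: the job done as asked, in the order asked, and still so for the second after the job is handed in, with the robot touching nothing.
It also fails if it takes over 115 s, if anything falls off the work surface, if the arm or the gripper's body presses on something with over 40 N, if the wrist force passes 120 N, or if a joint passes its speed limit or range.

### The arm

A 7-joint arm with a two-finger parallel gripper is mounted at the origin on the work surface. World frame = base frame: x ahead of the robot, y to its left, z up, the work surface at z = 0. Lengths are in m, angles in rad, forces in N, time in s.
With the tool pointing down it reaches from about 0.4 to 0.85 m from the base axis. Payload 10.4 kg.
Tool frame: the origin (TCP) lies between the finger pads; the fingertips stand 19 mm ahead of it and the grasp point (between the pads) is the TCP (manip.tip_reach is the z of the fingertips in the tool frame, in m); z points along the fingers, y is the direction in which the jaws open and shut (so a half turn about z gives the same grasp; the last joint's range is limited). The gripper opens to 85 mm and grips with 20 to 120 N. Pads are 22 mm wide; open, the fingers measure 114 mm over their backs; the gripper's body (76 mm by 85 mm) begins 54 mm behind the grasp point. The pads swing forward as they close: fully open they stand 13 mm farther back than shut.
Start: joints at [1.253, 0.332, -0.065, 1.46, 0.022, 1.35, -0.088], TCP at [0.182, -0.598, 0.25] pointing down, gripper open.
Joint ranges: [-2.6, 2.6], [-0.5, 2.12], [-1.47, 1.34], [0.16, 2.42], [-1.27, 4.41], [0.06, 2.06], [-2.6, 2.6]. Speed limits (rad/s): [2.22, 2.22, 2.79, 2.79, 3.14, 3.14, 3.14].

### API

Orientations are given as a unit quaternion [x, y, z, w].
In Python, from workcell import sensors, cams, manip gives the robot as it stands.
- The arm moves only by the shell command python3 -m jog 'ROWS' [FORCE]. ROWS is JSON, a list of rows, each a list of 3 entries, a list of its own where there are three numbers: the shift along the world's x, y, z in m, then the turn, a rotation vector about the world's x, y, z in rad, then the opening in per cent of the stroke, from 0 (shut) to 100 (fully open). In form: [[[dx, dy, dz], [wx, wy, wz], grip], ...]. A call has 1 to 5 rows; each row shifts and turns the pose as measured when the row begins; what a row does not reach is not made up. A row lasts 1/8 s, in which the tool goes at most 62.5 mm and 10.7 degrees, less where a joint would pass 70% of its speed; a pose out of reach is approached as far as the arm can. A call with a gripper value outside its range is refused whole. The fingers move at their own pace and stop on an object; FORCE is the grip in N (left out, the last holds). Time passes only in rows, so rows that do not move let the fingers close. It gives the time, the measured TCP pose, the force and the opening at its end, in the units of the state.
- sensors.get_obs(): the state, without advancing time (a new reading comes with each control period).
- cams.camera(name): name is "side" or "top"; returns (picture, depth): 420x560x3 uint8, red, green, blue; 420x560 float32, m along the optical axis (not along the pixel's ray), 0 where there is no reading.
- cams.camera_model(name): a dict with "intrinsics" (3x3 intrinsics, pixels), "k1" (the pictures are not rectified: a ray, as slopes to the right and down, at radius r is drawn at 1 + k1 r^2 times it, then the intrinsics apply), "view" (4x4, takes a point from world to camera coordinates). Camera axes: x right, y down, z forward; pixel columns grow to the right and rows downward; lengths in m; the calibration is good to about 2 mm. A picture is of the moment at which its call begins. camera_model takes no time and is no camera call.
- manip.hand_in(): hands the job in, once; it reports no verdict.
The state is a dict: "clock": time; "joint_pos": joint angles; "joint_velocities": joint speeds; "tau": joint torques, N m; "position": TCP position; "ee_rot": TCP orientation; "ft_force": force on the tool from outside, world axes, zero at the start; "torque": the same for the moment, N m; "grip_width": opening from 0.0 (shut) to 1.0 (fully open).
Only numpy, scipy, OpenCV 4.12 (cv2) and the standard library are available. Lean on these libraries where they do the work, as an engineer would, in place of code of your own. Each camera call takes 0.05 s, during which the arm holds its last target.

## Working session

There is one attempt and no reset: what is moved stays moved. The work goes in short steps, Python scripts to look and compute and a shell command to move; the robot and the scene stay as the last step left them, time stands still between calls to the robot, and variables do not carry over. Pictures are saved under pics/ and viewed, and the job is handed in when it is done.

```bash
ls; mkdir -p pics; python3 - <<'E'
from workcell import sensors,cams,manip
import cv2
o=sensors.get_obs();print(o)
for n in("top","side"):
    p,d=cams.camera(n);cv2.imwrite(f"pics/{n}0.png",p[:,:,::-1]);import numpy as np;np.savez(f"pics/{n}0.npz",p=p,d=d)
    print(cams.camera_model(n))
E
```

```text
pics
{'clock': 0.0, 'joint_pos': array([ 1.25338484,  0.33287058, -0.0646742 ,  1.46098   ,  0.02156658,
        1.34988854, -0.08848954]), 'joint_velocities': array([ 1.55814950e-03, -1.32530056e-04,  2.17237183e-04,  4.20071915e-05,
       -5.30683021e-04,  6.71266467e-04,  1.47658926e-03]), 'tau': array([-5.29517565e-04, -6.25435138e+01,  4.87335725e-02, -3.91603661e+01,
        1.61951274e-02,  9.89074877e-03, -2.06574572e-05]), 'position': array([ 0.18148514, -0.59769171,  0.24949817]), 'ee_rot': array([ 9.89155131e-01,  1.46872730e-01, -1.28594574e-04, -7.14871014e-04]), 'ft_force': array([1.00304079, 0.23650758, 0.30249342]), 'torque': array([ 0.02071299, -0.03027867, -0.02139099]), 'grip_width': 0.9999439648868295}
{'intrinsics': array([[513.95304646,   0.        , 277.7487829 ],
       [  0.        , 513.95304646, 201.43185983],
       [  0.        ,   0.        ,   1.        ]]), 'k1': -0.07105798977720837, 'view': array([[ 0.01965577, -0.99967743,  0.01608346, -0.04123376],
       [-0.99785799, -0.02061883, -0.0620829 ,  0.46854818],
       [ 0.0623945 , -0.01482873, -0.9979414 ,  1.26155792],
       [ 0.        ,  0.        ,  0.        ,  1.        ]])}
{'intrinsics': array([[408.39192353,   0.        , 282.34892496],
       [  0.        , 408.39192353, 211.13522291],
       [  0.        ,   0.        ,   1.        ]]), 'k1': -0.058295640471293673, 'view': array([[ 0.96121403, -0.27535427, -0.01573555, -0.46671057],
       [-0.19401559, -0.63452006, -0.74815924,  0.13747795],
       [ 0.19602432,  0.7221941 , -0.66333261,  0.81318122],
       [ 0.        ,  0.        ,  0.        ,  1.        ]])}
```

View pics/top0.png

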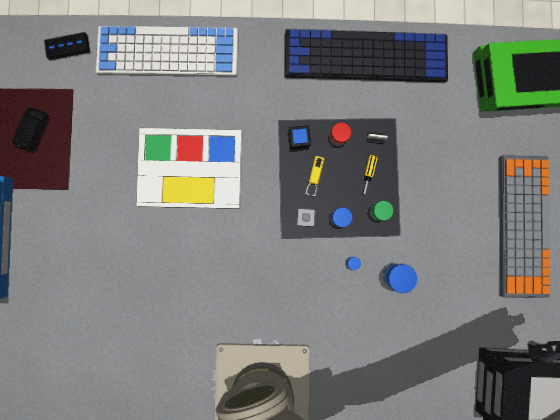

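View pics/side0.png

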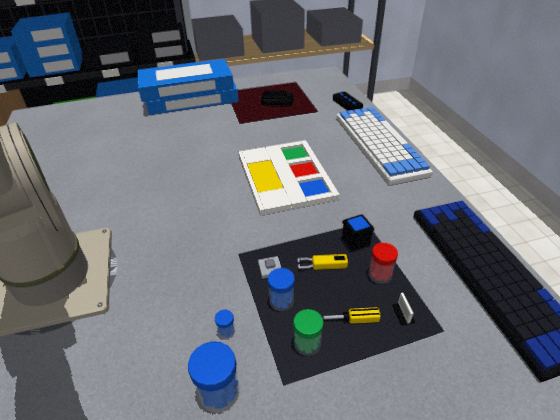

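The top picture shows the jars on the mat at red (341,132), blue (342,217) and green (382,211). The blue one at (354,263) is too small and the one at (402,278) too big, so the middle-sized blue is the one on the mat. The puller is at (316,173) with its legs towards the bottom, the screwdriver at (370,170), and the tray is centred near (189,168). Next I measure these.

```bash
cat > h.py <<'E'
import numpy as np,cv2
from workcell import cams
def rays(name,uv):
    m=cams.camera_model(name);K=m["intrinsics"];V=np.array(m["view"])
    uv=np.asarray(uv,float).reshape(-1,1,2)
    n=cv2.undistortPoints(uv,K,np.array([m["k1"],0,0,0.])).reshape(-1,2)
    R,t=V[:3,:3],V[:3,3];o=-R.T@t
    return o,np.c_[n,np.ones(len(n))]@R
def onplane(name,uv,z):
    o,d=rays(name,uv);return o+d*((z-o[2])/d[:,2])[:,None]
def pix(name,P):
    m=cams.camera_model(name);V=np.array(m["view"])
    return cv2.projectPoints(np.asarray(P,float).reshape(-1,1,3),cv2.Rodrigues(V[:3,:3])[0],V[:3,3],m["intrinsics"],np.array([m["k1"],0,0,0.]))[0].reshape(-1,2)
H={"red":[((0,120,60),(8,255,255)),((172,120,60),(180,255,255))],"green":[((50,120,40),(80,255,255))],
 "blue":[((100,120,60),(125,255,255))],"yellow":[((20,120,90),(33,255,255))]}
def mask(p,c):
    h=cv2.cvtColor(p,cv2.COLOR_RGB2HSV);M=0
    for a,b in H[c]: M=M|cv2.inRange(h,a,b)
    return M
def blobs(p,c,box,amin=40):
    M=mask(p,c);Z=np.zeros_like(M);x0,y0,x1,y1=box;Z[y0:y1,x0:x1]=M[y0:y1,x0:x1]
    cs,_=cv2.findContours(Z,cv2.RETR_EXTERNAL,cv2.CHAIN_APPROX_NONE)
    return [k for k in cs if cv2.contourArea(k)>=amin]
def cen(k):
    m=cv2.moments(k);return m["m10"]/m["m00"],m["m01"]/m["m00"]
E
python3 - <<'E'
from h import *
S={n:np.load(f"pics/{n}0.npz") for n in("top","side")}
print("TOP")
for c in("red","green","blue","yellow"):
    for k in blobs(S["top"]["p"],c,(270,115,430,300))+blobs(S["top"]["p"],c,(135,125,245,210)):
        u=cen(k);tray=u[0]<250
        z=(0.016 if c=="yellow" else .01) if tray else (.023 if c=="yellow" else .073)
        W=onplane("top",k.reshape(-1,2),z)[:,:2]
        r=cv2.minAreaRect((W*1000).astype(np.float32))
        print(c,"px",np.round(u,1),"z",z,"P",np.round(onplane("top",[u],z)[0]*1000,1),"rect",np.round(r[0],1),np.round(r[1],1),round(r[2],1),"depth",S["top"]["d"][int(u[1]),int(u[0])])
print("SIDE")
for c in("red","green","blue","yellow"):
    for k in blobs(S["side"]["p"],c,(180,140,420,420)):
        u=cen(k);print(c,np.round(u,1),cv2.boundingRect(k),cv2.contourArea(k))
for n in S:
    # depth check
    pass
E
```

```text
TOP
red px [340.3 132.8] z 0.073 P [ 633.9 -177.8   73. ] rect [ 632.7 -178.1] [47.7 54.9] 69.3 depth 1.2311431
red px [189.6 147.9] z 0.01 P [599.5 192.   10. ] rect [599.4 192.4] [60.9 63.2] 1.1 depth 1.2866831
green px [382.6 210.3] z 0.073 P [ 449.6 -281.    73. ] rect [ 449.2 -280.9] [45.5 45.7] 0.5 depth 1.2201523
green px [157.7 147.5] z 0.01 P [599.1 272.4  10. ] rect [599.4 272.7] [60.7 62.8] 89.3 depth 1.2873286
blue px [400.4 277.6] z 0.073 P [ 290.9 -325.2   73. ] rect [ 289.8 -323.2] [66.1 79.2] 0.7 depth 1.1868448
blue px [353.5 263. ] z 0.073 P [ 323.5 -212.8   73. ] rect [ 323.5 -212.9] [28.3 30.9] 0.9 depth 1.2402382
blue px [341.6 216.9] z 0.073 P [ 431.9 -183.1   73. ] rect [ 432.8 -183.4] [48.9 48. ] 64.6 depth 1.2163266
blue px [299.5 135.7] z 0.073 P [624.4 -80.   73. ] rect [624.5 -80.1] [34.7 36.3] 7.1 depth 1.2470611
blue px [221.4 148.9] z 0.01 P [598.8 112.1  10. ] rect [599.8 111.9] [63.4 63. ] 1.2 depth 1.2923309
yellow px [316.2 169.7] z 0.023 P [ 549.7 -125.5   23. ] rect [ 549.5 -125.5] [24.7 70.4] 76.8 depth 1.2766178
yellow px [370.8 165.5] z 0.023 P [ 563.4 -261.8   23. ] rect [ 563.7 -261.8] [22.5 54.6] 76.4 depth 1.2729164
yellow px [187.8 189.6] z 0.016 P [494.  192.2  16. ] rect [494.3 191.8] [ 62.3 129. ] 1.2 depth 1.2736888
SIDE
red [382.7 260.1] (370, 242, 28, 39) 742.5
red [303.3 168.9] (290, 162, 28, 15) 252.0
green [307.5 327.6] (293, 309, 31, 43) 909.5
green [293.9 152.7] (282, 147, 25, 13) 196.5
blue [213.7 372.7] (188, 341, 50, 67) 2408.5
blue [224.4 322.1] (214, 309, 20, 28) 375.5
blue [281.  286.3] (267, 267, 28, 41) 835.5
blue [357.9 222.9] (347, 215, 23, 16) 200.0
blue [313.3 187.2] (299, 179, 30, 18) 307.0
blue [404.2 163.4] (383, 144, 37, 32) 479.0
yellow [364.3 314.7] (349, 307, 32, 16) 413.5
yellow [329.7 261.2] (312, 254, 36, 16) 453.0
yellow [264.3 175.7] (247, 160, 36, 33) 696.0
```

```bash
python3 - <<'E'
from h import *
S={n:np.load(f"pics/{n}0.npz") for n in("top","side")}
o,_=rays("top",[[280,200]]);print("cam top",o.round(3))
a=S["top"]["p"][115:240,270:430,::-1];cv2.imwrite("pics/zoomt.png",cv2.resize(a,None,fx=4.5,fy=4.5,interpolation=cv2.INTER_CUBIC))
a=S["side"]["p"][205:365,235:425,::-1];cv2.imwrite("pics/zooms.png",cv2.resize(a,None,fx=3.6,fy=3.6,interpolation=cv2.INTER_CUBIC))
# depth based: lid top points
for c,(x,y) in dict(red=(632.7,-178),blue=(432.8,-183.4),green=(449.3,-281)).items():
  for n in S:
    d=S[n]["d"];V=np.array(cams.camera_model(n)["view"])
    vv,uu=np.mgrid[0:420,0:560];uv=np.c_[uu.ravel(),vv.ravel()].astype(float)
    oo,r=rays(n,uv);P=oo+r*d.ravel()[:,None]
    s=(d.ravel()>0)&(abs(P[:,2]-.073)<.008)&(np.hypot(P[:,0]*1000-x,P[:,1]*1000-y)<40)
    Q=P[s]*1000
    (cx,cy),R=cv2.minEnclosingCircle(Q[:,:2].astype(np.float32))
    print(c,n,s.sum(),"mean",Q.mean(0).round(1),"medz",np.median(Q[:,2]).round(1),"circ",round(cx,1),round(cy,1),round(R,1))
E
```

```text
cam top [ 0.39  -0.013  1.289]
red top 313 mean [ 636.2 -178.9   73.1] medz 73.1 circ 636.2 -179.8 24.7
red side 404 mean [ 633.4 -182.3   71.4] medz 71.8 circ 634.3 -180.7 24.5
blue top 317 mean [ 432.  -183.4   72.8] medz 72.9 circ 432.0 -183.8 23.9
blue side 482 mean [ 430.6 -186.4   71. ] medz 71.3 circ 431.4 -183.8 24.1
green top 318 mean [ 449.5 -282.    72.9] medz 73.0 circ 449.4 -282.7 24.6
green side 658 mean [ 448.3 -284.1   71.7] medz 72.0 circ 448.5 -281.8 24.6
```

View pics/zoomt.png

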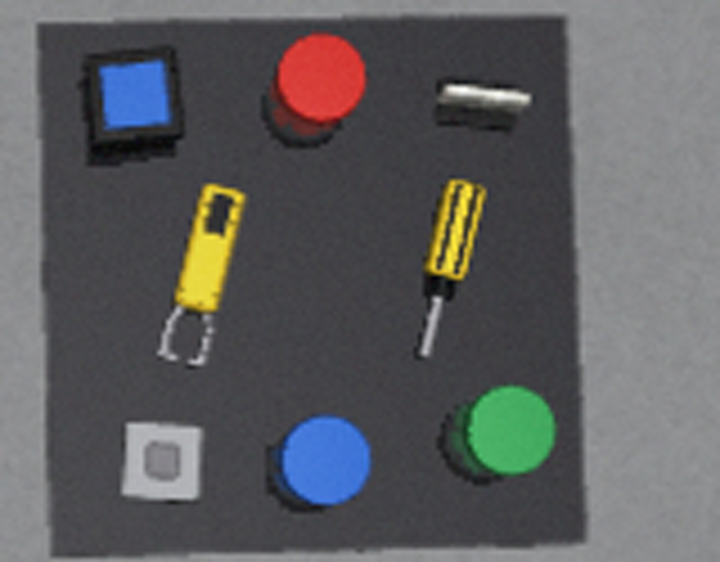

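View pics/zooms.png

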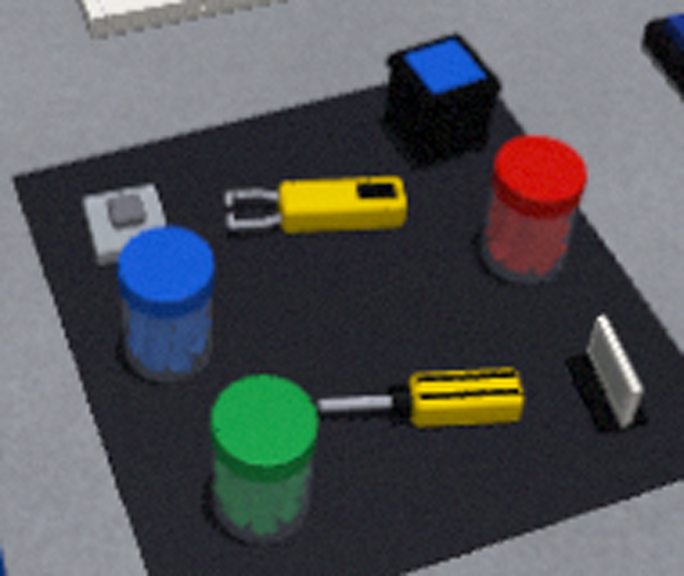

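The zoomed top picture shows the puller's legs at (160–205,355), with its handle up to (225,188). The zoomed side picture agrees: three upright jars, the puller with two wire legs, and a striped screwdriver with a single shaft. The two views agree to about 2 mm:

| Item | Position (mm) |
|---|---|
| Red jar | (636, -179) |
| Blue jar | (432, -183) |
| Green jar | (449, -281) |
| Puller centre | (535, -122), heading about 167° |

Pads are 80 mm apart and 105 mm from the long one, as given. I'll grip the jars with the jaws along x.

```bash
python3 -m jog '[[[0.05,0.045,0],[0,0,0.18],100],[[0.05,0.045,0],[0,0,0.18],100],[[0.05,0.045,0],[0,0,0.18],100],[[0.05,0.045,0],[0,0,0.18],100],[[0.05,0.045,0],[0,0,0.18],100]]'
cat > st.py <<'E'
from workcell import sensors
import numpy as np,sys
from scipy.spatial.transform import Rotation as R
o=sensors.get_obs();M=R.from_quat(o["ee_rot"]).as_matrix();p=o["position"]
j=np.degrees(np.arctan2(M[1,1],M[0,1]))
print("t",round(o["clock"],2),"p",(p*1000).round(1),"jaw",j.round(2),"zaxis",M[:,2].round(3),"F",o["ft_force"].round(1),"g",round(o["grip_width"],3),"q7",o["joint_pos"][6].round(2))
if len(sys.argv)>3:
  t=np.array([float(a) for a in sys.argv[1:4]]);print("delta",(t-p*1000).round(1))
E
python3 st.py 636 -179 250
```

```text
clock: 0.72
position: [0.4131, -0.3854, 0.2475]
ee_rot: [0.822, 0.569, -0.002, -0.001]
ft_force: [0.9, -0.4, 0.9]
grip_width: 0.998
t 0.72 p [ 413.1 -385.4  247.5] jaw -20.58 zaxis [-0.005 -0.001 -1.   ] F [ 0.9 -0.4  0.9] g 0.998 q7 0.25
delta [222.9 206.4   2.5]
```

```bash
python3 -m jog '[[[0.056,0.052,0],[0,0,0.12],100],[[0.056,0.052,0],[0,0,0.12],100],[[0.056,0.052,0],[0,0,0.1],100],[[0.05,0.046,0],[0,0,0.02],100],[[0,0,0],[0,0,0],100]]'; python3 st.py 636 -179 120
```

```text
clock: 1.35
position: [0.5983, -0.2087, 0.246]
ee_rot: [0.699, 0.715, -0.001, -0.002]
ft_force: [0.2, -0.2, -0.5]
grip_width: 1.004
t 1.35 p [ 598.3 -208.7  246. ] jaw 1.3 zaxis [-0.005  0.001 -1.   ] F [ 0.2 -0.2 -0.5] g 1.004 q7 0.15
delta [  37.7   29.7 -126. ]
```

```bash
python3 -m jog '[[[0.04,0.032,-0.02],[0,0,-0.02],100],[[0,0,-0.04],[0,0,0],100],[[0,0,-0.03],[0,0,0],100],[[0,0,0],[0,0,0],100]]'; python3 st.py 636 -179 46
```

```text
clock: 1.85
position: [0.6382, -0.1775, 0.1523]
ee_rot: [0.707, 0.707, -0.003, -0.003]
ft_force: [-0.4, -0.1, 0.6]
grip_width: 0.999
t 1.85 p [ 638.2 -177.5  152.3] jaw -0.0 zaxis [-0.007  0.    -1.   ] F [-0.4 -0.1  0.6] g 0.999 q7 0.03
delta [  -2.2   -1.5 -106.3]
```

```bash
python3 -m jog '[[[-0.002,-0.0015,-0.04],[0,0.005,0],100],[[0,0,-0.04],[0,0,0],100],[[0,0,-0.026],[0,0,0],100],[[0,0,0],[0,0,0],100]]'; python3 st.py 636 -179 46
```

```text
clock: 2.35
position: [0.6378, -0.1832, 0.0501]
ee_rot: [0.709, 0.705, -0.004, -0.001]
ft_force: [-0.2, 0.1, 0.2]
grip_width: 1.0
t 2.35 p [ 637.8 -183.2   50.1] jaw -0.27 zaxis [-0.007 -0.004 -1.   ] F [-0.2  0.1  0.2] g 1.0 q7 -0.01
delta [-1.8  4.2 -4.1]
```

```bash
python3 -m jog '[[[-0.002,0.004,-0.004],[0.004,-0.007,0.004],100],[[0,0,0],[0,0,0],100]]'; python3 st.py 636 -179 46;python3 -m jog '[[[0,0,0],[0,0,0],50],[[0,0,0],[0,0,0],40],[[0,0,0],[0,0,0],30],[[0,0,0],[0,0,0],30],[[0,0,0],[0,0,0],30]]' 40; python3 st.py 636 -179 46
```

```text
clock: 2.6
position: [0.6373, -0.1798, 0.0496]
ee_rot: [0.708, 0.707, 0.002, 0.002]
ft_force: [-0.0, -0.1, -0.5]
grip_width: 0.999
t 2.6 p [ 637.3 -179.8   49.6] jaw -0.08 zaxis [ 0.005 -0.001 -1.   ] F [-0.  -0.1 -0.5] g 0.999 q7 -0.0
delta [-1.3  0.8 -3.6]
clock: 3.22
position: [0.6384, -0.1802, 0.0521]
ee_rot: [0.708, 0.707, 0.002, 0.003]
ft_force: [-0.3, -0.1, 0.1]
grip_width: 0.549
t 3.23 p [ 638.4 -180.2   52.1] jaw -0.08 zaxis [ 0.008 -0.002 -1.   ] F [-0.3 -0.1  0.1] g 0.549 q7 -0.0
delta [-2.4  1.2 -6.1]
```

```bash
python3 -m jog '[[[0,0,0.04],[0,0,0],30],[[0,0,0.04],[0,0,0],30],[[0,0.04,0.03],[0,0,0],30],[[-0.005,0.05,0],[0,0,0],30],[[-0.005,0.05,0],[0,0,0],30]]'; python3 st.py 599.5 192 150
```

```text
clock: 3.85
position: [0.6267, -0.0422, 0.1635]
ee_rot: [0.711, 0.703, 0.001, 0.003]
ft_force: [-0.3, 0.4, -1.5]
grip_width: 0.554
t 3.85 p [626.7 -42.2 163.5] jaw -0.59 zaxis [ 0.006 -0.003 -1.   ] F [-0.3  0.4 -1.5] g 0.554 q7 -0.19
delta [-27.2 234.2 -13.5]
```

```bash
python3 -m jog '[[[-0.006,0.05,0],[0,0,0],30],[[-0.006,0.05,0],[0,0,0],30],[[-0.006,0.05,0],[0,0,0],30],[[-0.006,0.04,0],[0,0,0],30],[[0,0,0],[0,0,0],30]]'; python3 st.py 599.5 192 150
```

```text
clock: 4.47
position: [0.5995, 0.1594, 0.1635]
ee_rot: [0.708, 0.706, 0.002, 0.002]
ft_force: [-0.7, -0.6, -1.6]
grip_width: 0.55
t 4.47 p [599.5 159.4 163.5] jaw -0.19 zaxis [ 0.006 -0.    -1.   ] F [-0.7 -0.6 -1.6] g 0.55 q7 -0.53
delta [ -0.   32.6 -13.5]
```

```bash
python3 -m jog '[[[0,0.032,0],[0,-0.006,0],30],[[0,0,-0.03],[0,0,0],30],[[0,0,-0.03],[0,0,0],30],[[0,0,-0.02],[0,0,0],30],[[0,0,0],[0,0,0],30]]'; python3 st.py 599.5 192 61
python3 - <<'E'
from h import *
for n in("top","side"):
    p,d=cams.camera(n);s=p[100:240,120:260] if n=="top" else p[110:240,220:370]
    cv2.imwrite(f"pics/{n}1.png",cv2.resize(s[:,:,::-1],None,fx=4,fy=4,interpolation=cv2.INTER_CUBIC))
E
```

```text
clock: 5.1
position: [0.601, 0.1881, 0.0809]
ee_rot: [0.71, 0.705, 0.004, 0.005]
ft_force: [0.3, -0.5, -1.0]
grip_width: 0.55
t 5.1 p [601.  188.1  80.9] jaw -0.41 zaxis [ 0.013 -0.003 -1.   ] F [ 0.3 -0.5 -1. ] g 0.55 q7 -0.63
delta [ -1.5   3.9 -19.9]
```

View pics/side1.png

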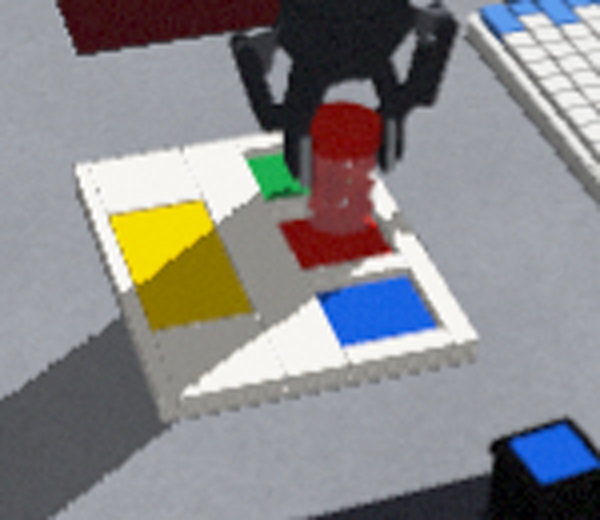

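The picture shows the red jar held upright over its red pad at (345,170). I correct the small tilt and lower it.

```bash
python3 -m jog '[[[-0.001,0.004,-0.008],[0.003,0.013,0.006],30],[[0,0,-0.008],[0,0,0],30],[[0,0,-0.003],[0,0,0],30],[[0,0,0],[0,0,0],30]]'; python3 st.py 599.5 192 61
```

```text
clock: 5.7
position: [0.6023, 0.1935, 0.065]
ee_rot: [0.707, 0.707, 0.003, 0.001]
ft_force: [-0.1, 0.3, -0.5]
grip_width: 0.548
t 5.7 p [602.3 193.5  65. ] jaw -0.06 zaxis [ 0.005  0.002 -1.   ] F [-0.1  0.3 -0.5] g 0.548 q7 -0.63
delta [-2.8 -1.5 -4. ]
```

```bash
python3 -m jog '[[[-0.003,-0.0015,-0.004],[-0.002,0.005,0],30],[[0,0,-0.003],[0,0,0],30],[[0,0,0],[0,0,0],30]]'; python3 st.py 599.5 192 59
```

```text
clock: 6.08
position: [0.599, 0.1922, 0.0592]
ee_rot: [0.707, 0.707, 0.0, 0.0]
ft_force: [0.9, -0.3, 0.2]
grip_width: 0.548
t 6.08 p [599.  192.2  59.2] jaw -0.05 zaxis [ 0.  0. -1.] F [ 0.9 -0.3  0.2] g 0.548 q7 -0.63
delta [ 0.5 -0.2 -0.2]
```

```bash
python3 -m jog '[[[0,0,-0.0015],[0,0,0],30],[[0,0,-0.001],[0,0,0],30]]'; python3 st.py 599.5 192 59
```

```text
clock: 6.32
position: [0.5991, 0.1926, 0.059]
ee_rot: [0.707, 0.707, 0.0, 0.0]
ft_force: [-5.3, -2.5, 11.8]
grip_width: 0.551
t 6.33 p [599.1 192.6  59. ] jaw -0.05 zaxis [ 0.001 -0.    -1.   ] F [-5.3 -2.5 11.8] g 0.551 q7 -0.64
delta [ 0.4 -0.6 -0. ]
```

Contact. I release and rise.

```bash
python3 -m jog '[[[0,0,0],[0,0,0],65],[[0,0,0],[0,0,0],80],[[0,0,0],[0,0,0],100],[[0,0,0],[0,0,0],100]]'; python3 st.py; python3 -m jog '[[[0,0,0.04],[0,0,0],100],[[0,0,0.05],[0,0,0],100],[[0,-0.03,0.03],[0,0,0],100],[[-0.02,-0.05,0],[0,0,0],100],[[-0.02,-0.055,0],[0,0,0],100]]'; python3 st.py 432 -183 150
python3 - <<'E'
from h import *
p,d=cams.camera("side");s=p[110:240,220:370]
cv2.imwrite(f"pics/side2.png",cv2.resize(s[:,:,::-1],None,fx=4,fy=4,interpolation=cv2.INTER_CUBIC))
E
```

```text
clock: 6.82
position: [0.5994, 0.1925, 0.0588]
ee_rot: [0.707, 0.707, 0.001, 0.001]
ft_force: [-0.1, -0.6, 0.4]
grip_width: 1.0
t 6.83 p [599.4 192.5  58.8] jaw -0.06 zaxis [ 0.002 -0.    -1.   ] F [-0.1 -0.6  0.4] g 1.0 q7 -0.64
clock: 7.45
position: [0.5576, 0.0594, 0.1816]
ee_rot: [0.705, 0.71, 0.001, -0.001]
ft_force: [0.6, -0.9, -0.2]
grip_width: 1.001
t 7.45 p [557.6  59.4 181.6] jaw 0.41 zaxis [ 0.001  0.003 -1.   ] F [ 0.6 -0.9 -0.2] g 1.001 q7 -0.32
delta [-125.6 -242.4  -31.6]
```

View pics/side2.png

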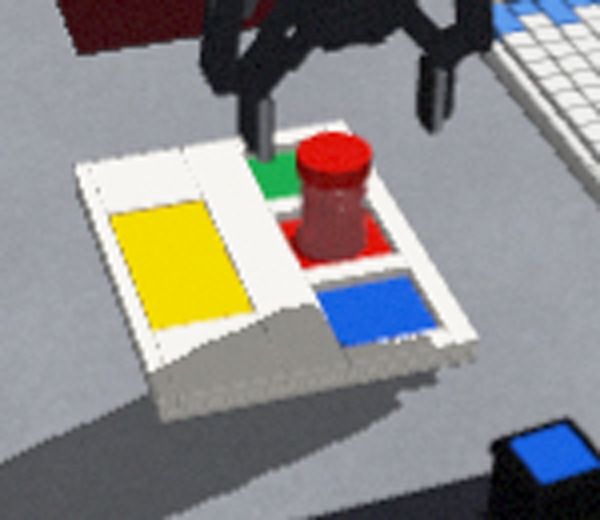

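The red jar stands upright in the red well, with its foot near (333,245). The blue jar is next.

```bash
python3 -m jog '[[[-0.03,-0.055,0],[0,0,-0.005],100],[[-0.03,-0.055,0],[0,0,0],100],[[-0.03,-0.055,0],[0,0,0],100],[[-0.03,-0.055,-0.01],[0,0,0],100],[[-0.006,-0.02,0],[0,0,0],100]]'; python3 st.py 432 -183 130
```

```text
clock: 8.12
position: [0.4317, -0.1844, 0.1721]
ee_rot: [0.71, 0.704, -0.0, 0.002]
ft_force: [0.1, -0.6, 1.2]
grip_width: 0.999
t 8.12 p [ 431.7 -184.4  172.1] jaw -0.5 zaxis [ 0.002 -0.003 -1.   ] F [ 0.1 -0.6  1.2] g 0.999 q7 0.26
delta [  0.3   1.4 -42.1]
```

```bash
python3 -m jog '[[[0,0.001,-0.04],[0.003,0.002,0.009],100],[[0,0.001,-0.04],[0,0,0],100],[[0,0,-0.02],[0,0,0],100],[[0,0,0],[0,0,0],100]]'; python3 st.py 432 -183 50
```

```text
clock: 8.62
position: [0.4309, -0.1853, 0.0704]
ee_rot: [0.709, 0.705, 0.0, 0.001]
ft_force: [-0.3, 0.0, 0.2]
grip_width: 1.001
t 8.62 p [ 430.9 -185.3   70.4] jaw -0.27 zaxis [ 0.002 -0.002 -1.   ] F [-0.3  0.   0.2] g 1.001 q7 0.2
delta [  1.1   2.3 -20.4]
```

```bash
python3 -m jog '[[[0.001,0.002,-0.014],[0.002,0.002,0.005],100],[[0,0,-0.006],[0,0,0],100],[[0,0,0],[0,0,0],100]]'; python3 st.py 432 -183.5 50;
```

```text
clock: 9.0
position: [0.4333, -0.1834, 0.0509]
ee_rot: [0.707, 0.707, 0.0, 0.001]
ft_force: [-0.2, 0.2, 0.1]
grip_width: 0.998
t 9.0 p [ 433.3 -183.4   50.9] jaw 0.05 zaxis [ 0.002 -0.001 -1.   ] F [-0.2  0.2  0.1] g 0.998 q7 0.18
delta [-1.3 -0.1 -0.9]
```

```bash
python3 -m jog '[[[0,0,-0.001],[0,0.002,0],50],[[0,0,0],[0,0,0],40],[[0,0,0],[0,0,0],30],[[0,0,0],[0,0,0],30],[[0,0,0],[0,0,0],30]]' 40; python3 st.py;python3 -m jog '[[[0,0,0.04],[0,0,0],30],[[0,0,0.04],[0,0,0],30],[[0.02,0.04,0.03],[0,0,0],30],[[0.03,0.05,0],[0,0,0],30],[[0.03,0.05,0],[0,0,0],30]]'; python3 st.py 599.4 112 150
```

```text
clock: 9.62
position: [0.4338, -0.1838, 0.0509]
ee_rot: [0.707, 0.707, -0.0, 0.001]
ft_force: [0.7, -0.3, -1.5]
grip_width: 0.553
t 9.62 p [ 433.8 -183.8   50.9] jaw 0.04 zaxis [ 0.002 -0.002 -1.   ] F [ 0.7 -0.3 -1.5] g 0.553 q7 0.18
clock: 10.25
position: [0.5132, -0.0445, 0.1643]
ee_rot: [0.711, 0.704, -0.0, 0.001]
ft_force: [0.9, -1.6, -2.3]
grip_width: 0.554
t 10.25 p [513.2 -44.5 164.3] jaw -0.57 zaxis [ 0.001 -0.003 -1.   ] F [ 0.9 -1.6 -2.3] g 0.554 q7 -0.12
delta [ 86.2 156.5 -14.3]
```

```bash
python3 -m jog '[[[0.028,0.05,0],[0.003,0,0.01],30],[[0.028,0.05,0],[0,0,0],30],[[0.027,0.05,0],[0,0,0],30],[[0,0,-0.02],[0,0,0],30],[[0,0,0],[0,0,0],30]]'; python3 st.py 599.4 112 61
```

```text
clock: 10.88
position: [0.5988, 0.115, 0.143]
ee_rot: [0.706, 0.709, 0.001, -0.0]
ft_force: [-0.4, -0.7, -1.4]
grip_width: 0.549
t 10.88 p [598.8 115.  143. ] jaw 0.25 zaxis [ 0.001  0.003 -1.   ] F [-0.4 -0.7 -1.4] g 0.549 q7 -0.46
delta [  0.6  -3.  -82. ]
```

```bash
python3 -m jog '[[[0,-0.002,-0.03],[-0.003,0.001,-0.004],30],[[0,0,-0.03],[0,0,0],30],[[0,0,-0.015],[0,0,0],30],[[0,0,0],[0,0,0],30]]'; python3 st.py 599.4 112 59
```

```text
clock: 11.38
position: [0.5996, 0.1086, 0.0688]
ee_rot: [0.709, 0.705, 0.0, 0.002]
ft_force: [0.1, 0.1, -0.6]
grip_width: 0.548
t 11.38 p [599.6 108.6  68.8] jaw -0.28 zaxis [ 0.003 -0.002 -1.   ] F [ 0.1  0.1 -0.6] g 0.548 q7 -0.51
delta [-0.2  3.4 -9.8]
```

```bash
python3 -m jog '[[[0,0.0035,-0.005],[0.002,0.003,0.005],30],[[0,0,-0.003],[0,0,0],30],[[0,0,-0.001],[0,0,0],30],[[0,0,0],[0,0,0],30]]'; python3 st.py 599.4 112 58
```

```text
clock: 11.88
position: [0.6013, 0.1123, 0.0624]
ee_rot: [0.707, 0.707, 0.002, 0.001]
ft_force: [-0.1, -0.3, -1.1]
grip_width: 0.547
t 11.88 p [601.3 112.3  62.4] jaw -0.02 zaxis [ 0.004  0.    -1.   ] F [-0.1 -0.3 -1.1] g 0.547 q7 -0.51
delta [-1.9 -0.3 -4.4]
```

```bash
python3 -m jog '[[[-0.002,0,-0.003],[0,0.004,0],30],[[0,0,-0.001],[0,0,0],30],[[0,0,-0.001],[0,0,0],30]]'; python3 st.py 599.4 112 58
```

```text
clock: 12.25
position: [0.5994, 0.1126, 0.0578]
ee_rot: [0.707, 0.707, 0.0, -0.0]
ft_force: [-4.8, -0.0, 9.8]
grip_width: 0.553
t 12.25 p [599.4 112.6  57.8] jaw -0.02 zaxis [ 0.001  0.001 -1.   ] F [-4.8 -0.   9.8] g 0.553 q7 -0.51
delta [-0.  -0.6  0.2]
```

Contact at 9.8 N. I release, rise and move to the green jar at (449,-281).

```bash
python3 -m jog '[[[0,0,0],[0,0,0],65],[[0,0,0],[0,0,0],80],[[0,0,0],[0,0,0],100],[[0,0,0],[0,0,0],100]]'; python3 st.py; python3 -m jog '[[[0,0,0.04],[0,0,0],100],[[0,0,0.05],[0,0,0],100],[[-0.01,-0.03,0.03],[0,0,0],100],[[-0.02,-0.055,0],[0,0,0],100],[[-0.02,-0.055,0],[0,0,0],100]]'; python3 -m jog '[[[-0.02,-0.055,0],[0,0,-0.005],100],[[-0.02,-0.055,0],[0,0,0],100],[[-0.02,-0.055,0],[0,0,0],100],[[-0.02,-0.055,-0.01],[0,0,0],100],[[0,0,0],[0,0,0],100]]';python3 st.py 449 -281.5 130
```

```text
clock: 12.75
position: [0.5997, 0.1126, 0.058]
ee_rot: [0.707, 0.707, 0.001, 0.0]
ft_force: [-0.2, 0.0, -0.2]
grip_width: 0.997
t 12.75 p [599.7 112.6  58. ] jaw -0.02 zaxis [ 0.001  0.001 -1.   ] F [-0.2  0.  -0.2] g 0.997 q7 -0.51
clock: 13.38
position: [0.5482, -0.0254, 0.1816]
ee_rot: [0.704, 0.71, 0.002, -0.0]
ft_force: [-0.0, -0.3, -0.4]
grip_width: 0.998
clock: 14.0
position: [0.4624, -0.2574, 0.1726]
ee_rot: [0.709, 0.706, 0.001, 0.002]
ft_force: [0.5, 1.0, 0.5]
grip_width: 0.999
t 14.0 p [ 462.4 -257.4  172.6] jaw -0.23 zaxis [ 0.004 -0.001 -1.   ] F [0.5 1.  0.5] g 0.999 q7 0.33
delta [-13.4 -24.1 -42.6]
```

```bash
python3 -m jog '[[[-0.0135,-0.024,0],[0,0.004,0.004],100],[[0,0,-0.04],[0,0,0],100],[[0,0.001,-0.03],[0,0,0],100],[[0,0,-0.02],[0,0,0],100],[[0,0,0],[0,0,0],100]]'; python3 st.py 449 -281.8 50
```

```text
clock: 14.62
position: [0.4503, -0.2787, 0.0814]
ee_rot: [0.706, 0.708, 0.0, 0.001]
ft_force: [0.7, -0.2, 0.6]
grip_width: 1.002
t 14.62 p [ 450.3 -278.7   81.4] jaw 0.11 zaxis [ 0.002 -0.001 -1.   ] F [ 0.7 -0.2  0.6] g 1.002 q7 0.34
delta [ -1.3  -3.1 -31.4]
```

```bash
python3 - <<'E'
from h import *
p,d=cams.camera("side");s=p[205:365,235:425]
cv2.imwrite(f"pics/side3.png",cv2.resize(s[:,:,::-1],None,fx=3.5,fy=3.5,interpolation=cv2.INTER_CUBIC))
E
```

```text
(no output)
```

View pics/side3.png

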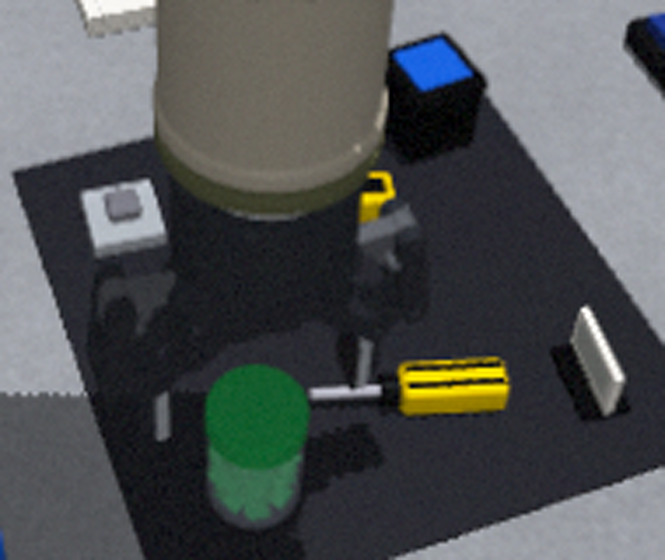

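The fingers straddle the green jar (lid at (257,412)). The far finger will come about 17 mm from the screwdriver shaft, so I narrow the opening a little for extra room.

```bash
python3 -m jog '[[[-0.001,-0.003,0],[0,0.002,-0.002],80],[[0,-0.001,-0.014],[0,0,0],80],[[0,0,-0.014],[0,0,0],80],[[0,0,0],[0,0,0],80]]'; python3 st.py 449 -281.8 50
```

```text
clock: 15.18
position: [0.4513, -0.2836, 0.0548]
ee_rot: [0.707, 0.707, 0.0, 0.003]
ft_force: [0.6, -0.4, 0.2]
grip_width: 0.801
t 15.18 p [ 451.3 -283.6   54.8] jaw 0.0 zaxis [ 0.004 -0.004 -1.   ] F [ 0.6 -0.4  0.2] g 0.801 q7 0.32
delta [-2.3  1.8 -4.8]
```

```bash
python3 -m jog '[[[-0.002,0.002,-0.004],[0.004,0.004,0],80],[[0,0,0],[0,0,0],50],[[0,0,0],[0,0,0],30],[[0,0,0],[0,0,0],30],[[0,0,0],[0,0,0],30]]' 40; python3 st.py 449 -281.8 50;python3 -m jog '[[[0,0,0.04],[0,0,0],30],[[0,0,0.04],[0,0,0],30],[[0.01,0.03,0.04],[0,0,0],30],[[0.015,0.055,0],[0,0,0],30],[[0.015,0.055,0],[0,0,0],30]]'; python3 st.py 599.3 272.5 165
```

```text
clock: 15.8
position: [0.4494, -0.2816, 0.051]
ee_rot: [0.707, 0.707, 0.0, 0.0]
ft_force: [-0.3, 0.6, -1.3]
grip_width: 0.546
t 15.8 p [ 449.4 -281.6   51. ] jaw 0.0 zaxis [ 0.  0. -1.] F [-0.3  0.6 -1.3] g 0.546 q7 0.32
delta [-0.4 -0.2 -1. ]
clock: 16.42
position: [0.488, -0.1422, 0.1745]
ee_rot: [0.71, 0.704, 0.0, 0.0]
ft_force: [1.5, -0.2, -1.8]
grip_width: 0.551
t 16.43 p [ 488.  -142.2  174.5] jaw -0.54 zaxis [ 0.001 -0.    -1.   ] F [ 1.5 -0.2 -1.8] g 0.551 q7 0.1
delta [111.3 414.7  -9.5]
```

```bash
python3 -m jog '[[[0.014,0.055,0],[0,0,0.009],30],[[0.014,0.055,0],[0,0,0],30],[[0.014,0.055,0],[0,0,0],30],[[0.014,0.055,0],[0,0,0],30],[[0.014,0.055,0],[0,0,0],30]]'; python3 st.py 599.3 272.5 165
```

```text
clock: 17.05
position: [0.5594, 0.1408, 0.1756]
ee_rot: [0.708, 0.706, 0.001, 0.002]
ft_force: [0.5, -0.1, -1.1]
grip_width: 0.549
t 17.05 p [559.4 140.8 175.6] jaw -0.16 zaxis [ 0.004 -0.002 -1.   ] F [ 0.5 -0.1 -1.1] g 0.549 q7 -0.52
delta [ 39.9 131.7 -10.6]
```

```bash
python3 -m jog '[[[0.02,0.055,0],[0.002,0.004,0.003],30],[[0.02,0.055,0],[0,0,0],30],[[0,0.018,0],[0,0,0],30],[[0,0,-0.02],[0,0,0],30],[[0,0,0],[0,0,0],30]]'; python3 st.py 599.3 272.5 61
```

```text
clock: 17.68
position: [0.5991, 0.275, 0.1524]
ee_rot: [0.706, 0.708, -0.001, -0.001]
ft_force: [-0.2, -0.4, -0.8]
grip_width: 0.55
t 17.68 p [599.1 275.  152.4] jaw 0.18 zaxis [-0.003 -0.    -1.   ] F [-0.2 -0.4 -0.8] g 0.55 q7 -0.74
delta [  0.2  -2.5 -91.4]
```

```bash
python3 -m jog '[[[0,-0.001,-0.03],[0,-0.003,-0.003],30],[[0,0,-0.03],[0,0,0],30],[[0,0,-0.024],[0,0,0],30],[[0,0,0],[0,0,0],30]]'; python3 st.py 599.3 272.5 59
```

```text
clock: 18.18
position: [0.601, 0.2641, 0.0667]
ee_rot: [0.711, 0.704, -0.001, 0.003]
ft_force: [-0.6, 0.1, -0.4]
grip_width: 0.552
t 18.18 p [601.  264.1  66.7] jaw -0.57 zaxis [ 0.002 -0.005 -1.   ] F [-0.6  0.1 -0.4] g 0.552 q7 -0.78
delta [-1.7  8.4 -7.7]
```

```bash
python3 -m jog '[[[-0.001,0.0085,0.002],[0.005,0.002,0.01],30],[[0,0,0],[0,0,0],30]]'; python3 st.py 599.3 272.5 59
```

```text
clock: 18.42
position: [0.6013, 0.2721, 0.0714]
ee_rot: [0.708, 0.707, 0.001, 0.001]
ft_force: [-0.4, 0.7, -1.0]
grip_width: 0.549
t 18.43 p [601.3 272.1  71.4] jaw -0.07 zaxis [ 0.003  0.001 -1.   ] F [-0.4  0.7 -1. ] g 0.549 q7 -0.78
delta [ -2.    0.4 -12.4]
```

```bash
python3 -m jog '[[[-0.002,0,-0.006],[0,0.003,0],30],[[0,0,-0.005],[0,0,0],30],[[0,0,0],[0,0,0],30]]'; python3 st.py 599.3 272.5 58
```

```text
clock: 18.8
position: [0.5998, 0.2723, 0.0611]
ee_rot: [0.708, 0.707, 0.001, 0.0]
ft_force: [-0.4, -0.6, -1.0]
grip_width: 0.548
t 18.8 p [599.8 272.3  61.1] jaw -0.07 zaxis [ 0.002  0.001 -1.   ] F [-0.4 -0.6 -1. ] g 0.548 q7 -0.78
delta [-0.5  0.2 -3.1]
```

```bash
python3 -m jog '[[[0,0,-0.002],[0,0.002,0],30],[[0,0,-0.001],[0,0,0],30]]'; python3 st.py 599.3 272.5 58
```

```text
clock: 19.05
position: [0.5998, 0.2723, 0.058]
ee_rot: [0.708, 0.707, 0.0, -0.001]
ft_force: [-0.3, -0.1, 1.4]
grip_width: 0.549
t 19.05 p [599.8 272.3  58. ] jaw -0.06 zaxis [-0.     0.001 -1.   ] F [-0.3 -0.1  1.4] g 0.549 q7 -0.78
delta [-0.5  0.2  0. ]
```

```bash
python3 -m jog '[[[0,0,0],[0,0,0],65],[[0,0,0],[0,0,0],80],[[0,0,0],[0,0,0],100],[[0,0,0],[0,0,0],100]]'; python3 st.py; python3 -m jog '[[[0,0,0.04],[0,0,0],100],[[0,0,0.05],[0,0,0],100],[[0,-0.03,0.04],[0,0,0],100],[[-0.007,-0.055,0],[0,0,0.15],60],[[-0.007,-0.055,0],[0,0,0.15],60]]'; python3 -m jog '[[[-0.007,-0.055,0],[0,0,0.15],60],[[-0.007,-0.055,0],[0,0,0.15],60],[[-0.007,-0.055,0],[0,0,0.15],60],[[-0.007,-0.055,-0.01],[0,0,0.15],60],[[0,0,0],[0,0,0],60]]';python3 st.py 549.5 -125.5 130
```

```text
clock: 19.55
position: [0.6001, 0.2726, 0.0585]
ee_rot: [0.708, 0.707, 0.001, -0.001]
ft_force: [0.2, -0.3, 0.3]
grip_width: 0.999
t 19.55 p [600.1 272.6  58.5] jaw -0.07 zaxis [ 0.     0.002 -1.   ] F [ 0.2 -0.3  0.3] g 0.999 q7 -0.78
clock: 20.18
position: [0.5839, 0.1345, 0.1925]
ee_rot: [0.587, 0.809, 0.001, -0.001]
ft_force: [0.3, -0.5, 1.0]
grip_width: 0.611
clock: 20.8
position: [0.5536, -0.0986, 0.1832]
ee_rot: [0.315, 0.949, -0.0, 0.0]
ft_force: [0.0, 0.8, -0.1]
grip_width: 0.603
t 20.8 p [553.6 -98.6 183.2] jaw 53.29 zaxis [ 0.001 -0.001 -1.   ] F [ 0.   0.8 -0.1] g 0.603 q7 0.82
delta [ -4.1 -26.9 -53.2]
```

```bash
python3 -m jog '[[[-0.002,-0.014,0],[0,0,0.15],60],[[-0.002,-0.013,-0.02],[0,0,0.15],60],[[0,0,-0.02],[0,0,0.11],60],[[0,0,0],[0,0,0],60]]';python3 st.py 549.5 -125.5 130
python3 - <<'E'
from h import *
p,d=cams.camera("side");s=p[120:300,220:420]
cv2.imwrite(f"pics/side4.png",cv2.resize(s[:,:,::-1],None,fx=3.3,fy=3.3,interpolation=cv2.INTER_CUBIC))
E
```

```text
clock: 21.3
position: [0.5501, -0.1244, 0.1436]
ee_rot: [0.111, 0.994, 0.0, 0.001]
ft_force: [-0.5, 0.2, 0.4]
grip_width: 0.598
t 21.3 p [ 550.1 -124.4  143.6] jaw 77.29 zaxis [ 0.003  0.    -1.   ] F [-0.5  0.2  0.4] g 0.598 q7 1.23
delta [ -0.6  -1.1 -13.6]
```

View pics/side4.png

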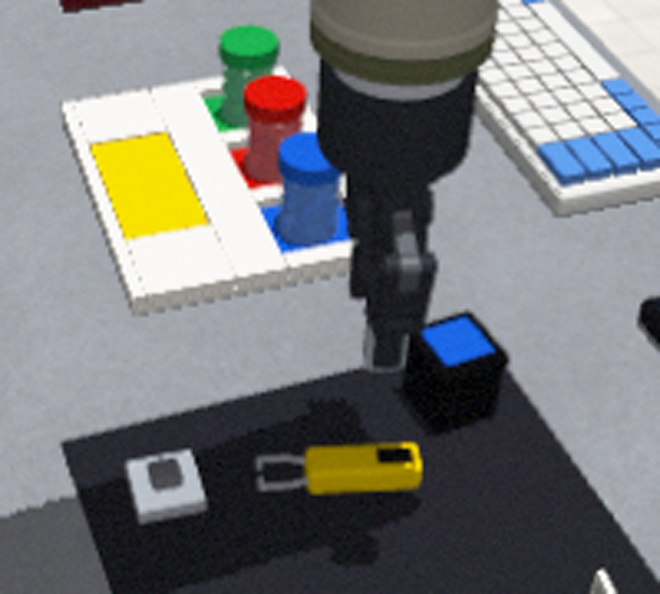

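All three jars stand upright in their wells: green (248,75), red (275,130) and blue (310,190). The puller lies untouched at (360,468). I descend on it.

```bash
python3 -m jog '[[[0,-0.001,-0.03],[0,0.003,-0.008],60],[[0,0,-0.03],[0,0,0],60],[[0,0,-0.02],[0,0,0],60],[[0,0,0],[0,0,0],60]]';python3 st.py 549.5 -125.5 26
```

```text
clock: 21.85
position: [0.5539, -0.1238, 0.0672]
ee_rot: [0.12, 0.993, -0.001, 0.004]
ft_force: [-0.1, -0.0, 0.4]
grip_width: 0.601
t 21.85 p [ 553.9 -123.8   67.2] jaw 76.26 zaxis [ 0.008 -0.002 -1.   ] F [-0.1 -0.   0.4] g 0.601 q7 1.15
delta [ -4.4  -1.7 -41.2]
```

```bash
python3 -m jog '[[[-0.005,-0.002,-0.015],[0.002,0.008,0.009],60],[[0,0,-0.015],[0,0,0],60],[[0,0,0],[0,0,0],60]]';python3 st.py 549.5 -125.5 26
```

```text
clock: 22.22
position: [0.5497, -0.1262, 0.0372]
ee_rot: [0.115, 0.993, -0.0, 0.001]
ft_force: [0.1, -0.3, -0.3]
grip_width: 0.6
t 22.23 p [ 549.7 -126.2   37.2] jaw 76.74 zaxis [ 0.002 -0.001 -1.   ] F [ 0.1 -0.3 -0.3] g 0.6 q7 1.14
delta [ -0.2   0.7 -11.2]
```

```bash
python3 -m jog '[[[0,0.0005,-0.006],[0.001,0.002,0],60],[[0,0,-0.005],[0,0,0],60],[[0,0,0],[0,0,0],60]]';python3 st.py 549.5 -125.5 26
```

```text
clock: 22.6
position: [0.5502, -0.1257, 0.026]
ee_rot: [0.116, 0.993, -0.0, 0.0]
ft_force: [-0.2, 0.1, 0.4]
grip_width: 0.6
t 22.6 p [ 550.2 -125.7   26. ] jaw 76.73 zaxis [ 0. -0. -1.] F [-0.2  0.1  0.4] g 0.6 q7 1.13
delta [-0.7  0.2 -0. ]
```

```bash
python3 -m jog '[[[0,0,0],[0,0,0],35],[[0,0,0],[0,0,0],20],[[0,0,0],[0,0,0],10],[[0,0,0],[0,0,0],10],[[0,0,0],[0,0,0],10]]' 40;python3 st.py 549.5 -125.5 26; python3 -m jog '[[[0,0,0.03],[0,0,0],10],[[0,0,0.04],[0,0,0],10],[[0,0,0.04],[0,0,0],10],[[0,0,0.02],[0,0,0],10]]';python3 st.py 
python3 - <<'E'
from h import *
p,d=cams.camera("side");s=p[120:300,220:420]
cv2.imwrite(f"pics/side5.png",cv2.resize(s[:,:,::-1],None,fx=3.3,fy=3.3,interpolation=cv2.INTER_CUBIC))
E
```

```text
clock: 23.22
position: [0.5507, -0.1257, 0.0268]
ee_rot: [0.116, 0.993, -0.0, 0.001]
ft_force: [0.2, -0.0, -0.4]
grip_width: 0.268
t 23.23 p [ 550.7 -125.7   26.8] jaw 76.73 zaxis [ 0.001 -0.    -1.   ] F [ 0.2 -0.  -0.4] g 0.268 q7 1.13
delta [-1.2  0.2 -0.8]
clock: 23.72
position: [0.5488, -0.1253, 0.1583]
ee_rot: [0.115, 0.993, 0.0, -0.001]
ft_force: [0.8, -0.2, -0.8]
grip_width: 0.267
t 23.73 p [ 548.8 -125.3  158.3] jaw 76.75 zaxis [-0.003  0.001 -1.   ] F [ 0.8 -0.2 -0.8] g 0.267 q7 1.24
```

View pics/side5.png

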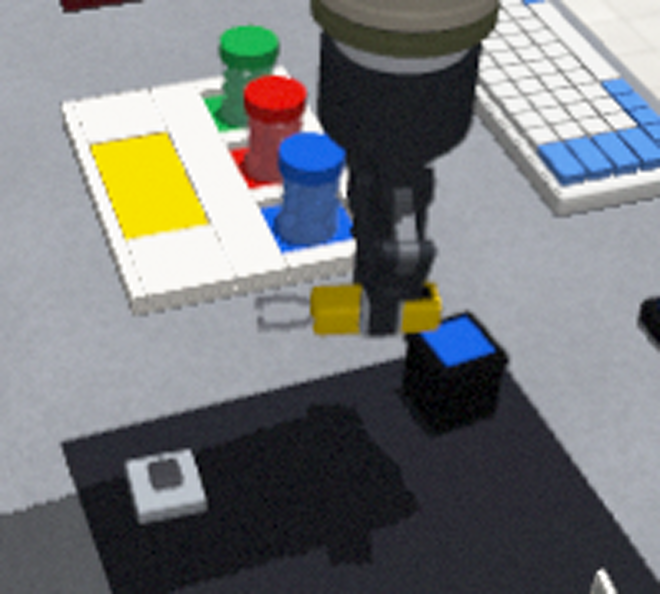

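```bash
python3 -m jog '[[[-0.008,0.045,0],[0,0,-0.17],10],[[-0.008,0.045,0],[0,0,-0.17],10],[[-0.008,0.045,0],[0,0,-0.17],10],[[-0.008,0.045,0],[0,0,-0.17],10],[[-0.008,0.045,0],[0,0,-0.17],10]]';python3 st.py 494.2 176 158
```

```text
clock: 24.4
position: [0.5066, 0.1003, 0.1555]
ee_rot: [0.53, 0.848, -0.001, -0.002]
ft_force: [0.6, 0.8, 0.1]
grip_width: 0.269
t 24.4 p [506.6 100.3 155.5] jaw 26.03 zaxis [-0.004  0.001 -1.   ] F [0.6 0.8 0.1] g 0.269 q7 -0.01
delta [-12.4  75.7   2.5]
```

```bash
python3 -m jog '[[[-0.004,0.025,0],[0,0,-0.16],10],[[-0.004,0.025,0],[0,0,-0.16],10],[[-0.004,0.025,-0.02],[0,0,-0.12],10],[[0,0,-0.02],[0,0,0],10],[[0,0,0],[0,0,0],10]]';python3 st.py 494.2 176 70
```

```text
clock: 25.02
position: [0.4904, 0.1811, 0.1098]
ee_rot: [0.706, 0.708, -0.002, -0.004]
ft_force: [-0.7, -0.1, -0.1]
grip_width: 0.273
t 25.02 p [490.4 181.1 109.8] jaw 0.2 zaxis [-0.009  0.003 -1.   ] F [-0.7 -0.1 -0.1] g 0.273 q7 -0.65
delta [  3.8  -5.1 -39.8]
```

```bash
python3 -m jog '[[[0.004,-0.004,-0.02],[-0.003,-0.009,-0.003],10],[[0,0,-0.018],[0,0,0],10],[[0,0,-0.01],[0,0,0],10],[[0,0,0],[0,0,0],10]]';python3 st.py 494.2 176 50
python3 - <<'E'
from h import *
for n in("top","side"):
    p,d=cams.camera(n);s=p[110:230,120:260] if n=="top" else p[120:240,220:360]
    cv2.imwrite(f"pics/{n}6.png",cv2.resize(s[:,:,::-1],None,fx=4,fy=4,interpolation=cv2.INTER_CUBIC))
E
```

```text
clock: 25.52
position: [0.4949, 0.1765, 0.0607]
ee_rot: [0.707, 0.707, 0.0, 0.0]
ft_force: [-0.4, 0.1, -0.6]
grip_width: 0.268
t 25.52 p [494.9 176.5  60.7] jaw -0.02 zaxis [ 0.  0. -1.] F [-0.4  0.1 -0.6] g 0.268 q7 -0.7
delta [ -0.7  -0.5 -10.7]
```

View pics/side6.png

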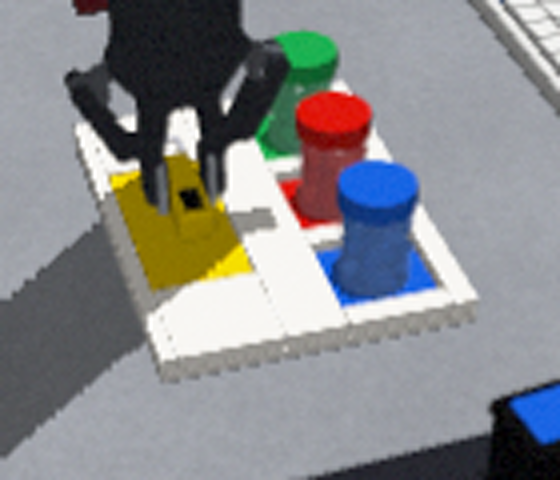

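The puller hangs lengthwise over the yellow pad, its handle at (190,200). I lower it on.

```bash
python3 -m jog '[[[-0.0005,-0.0005,-0.011],[0,0,0],10],[[0,0,-0.007],[0,0,0],10],[[0,0,0],[0,0,0],10]]';python3 st.py 494.2 176 39.8
```

```text
clock: 26.0
position: [0.4954, 0.1765, 0.0432]
ee_rot: [0.707, 0.707, 0.001, 0.001]
ft_force: [0.2, -0.0, -0.6]
grip_width: 0.268
t 26.0 p [495.4 176.5  43.2] jaw -0.02 zaxis [ 0.003  0.001 -1.   ] F [ 0.2 -0.  -0.6] g 0.268 q7 -0.72
delta [-1.2 -0.5 -3.4]
```

```bash
python3 -m jog '[[[-0.001,-0.0005,-0.002],[0,0.003,0],10],[[0,0,-0.001],[0,0,0],10]]';python3 st.py 494.2 176 39.8
```

```text
clock: 26.25
position: [0.4945, 0.176, 0.0402]
ee_rot: [0.707, 0.707, 0.0, -0.0]
ft_force: [0.2, 1.0, 0.1]
grip_width: 0.269
t 26.25 p [494.5 176.   40.2] jaw -0.01 zaxis [ 0.     0.001 -1.   ] F [0.2 1.  0.1] g 0.269 q7 -0.72
delta [-0.3 -0.  -0.4]
```

```bash
python3 -m jog '[[[0,0,-0.0008],[0,0,0],10]]';python3 st.py 494.2 176 39.8
```

```text
clock: 26.38
position: [0.4946, 0.1761, 0.0395]
ee_rot: [0.707, 0.707, 0.001, -0.0]
ft_force: [-0.1, 0.5, -0.7]
grip_width: 0.269
t 26.38 p [494.6 176.1  39.5] jaw -0.01 zaxis [ 0.001  0.001 -1.   ] F [-0.1  0.5 -0.7] g 0.269 q7 -0.72
delta [-0.4 -0.1  0.3]
```

```bash
python3 -m jog '[[[0,0,-0.0008],[0,0,0],10],[[0,0,-0.0005],[0,0,0],10]]';python3 st.py 494.2 176 39.8
```

```text
clock: 26.62
position: [0.4946, 0.1761, 0.0394]
ee_rot: [0.707, 0.707, 0.0, 0.0]
ft_force: [-2.5, -0.8, 5.7]
grip_width: 0.273
t 26.62 p [494.6 176.1  39.4] jaw -0.02 zaxis [ 0.001 -0.    -1.   ] F [-2.5 -0.8  5.7] g 0.273 q7 -0.72
delta [-0.4 -0.1  0.4]
```

```bash
python3 -m jog '[[[0,0,0],[0,0,0],40],[[0,0,0],[0,0,0],60],[[0,0,0],[0,0,0],60],[[0,0,0.03],[0,0,0],60],[[0,0,0.05],[0,0,0],60]]'; python3 -m jog '[[[0,0,0.05],[0,0,0],60],[[0,-0.05,0.04],[0,0,0],60],[[0,-0.05,0.01],[0,0,0],60],[[0,-0.055,0],[0,0,0],60],[[0,-0.055,0],[0,0,0],60]]';python3 -m jog '[[[0,-0.05,0],[0,0,0],60],[[0,-0.05,0],[0,0,0],60],[[0,-0.05,0],[0,0,0],60],[[0,-0.05,0],[0,0,0],60],[[0,0,0],[0,0,0],60]]'; python3 - <<'E'
from h import *
for n in("top","side"):
    p,d=cams.camera(n);np.savez(f"pics/{n}7.npz",p=p,d=d);s=p[110:230,120:260] if n=="top" else p[120:300,220:420]
    f=4 if n=="top" else 3.3
    cv2.imwrite(f"pics/{n}7.png",cv2.resize(s[:,:,::-1],None,fx=f,fy=f,interpolation=cv2.INTER_CUBIC))
    cv2.imwrite(f"pics/{n}7full.png",p[:,:,::-1])
E
python3 st.py
```

```text
clock: 27.25
position: [0.4925, 0.1752, 0.118]
ee_rot: [0.707, 0.707, -0.002, -0.002]
ft_force: [1.0, 0.1, 0.1]
grip_width: 0.598
clock: 27.88
position: [0.493, -0.0333, 0.2243]
ee_rot: [0.704, 0.71, 0.001, 0.001]
ft_force: [0.7, 0.1, 0.5]
grip_width: 0.602
clock: 28.5
position: [0.4908, -0.2449, 0.2242]
ee_rot: [0.706, 0.708, 0.001, 0.002]
ft_force: [0.4, 0.5, -0.2]
grip_width: 0.595
t 28.6 p [ 492.  -240.5  224.6] jaw 0.48 zaxis [ 0.004 -0.001 -1.   ] F [0.2 0.1 0. ] g 0.598 q7 0.29
```

View pics/top7.png

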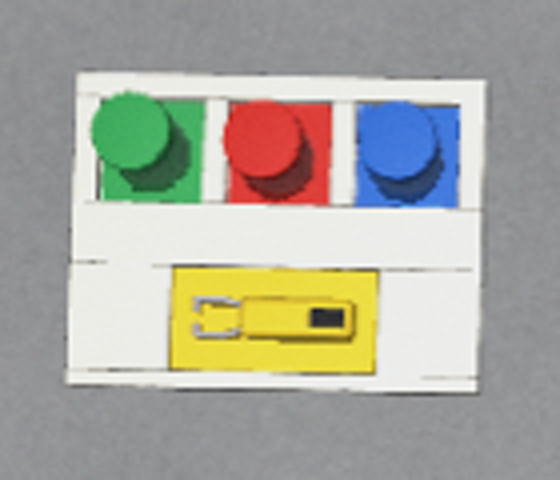

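View pics/side7.png

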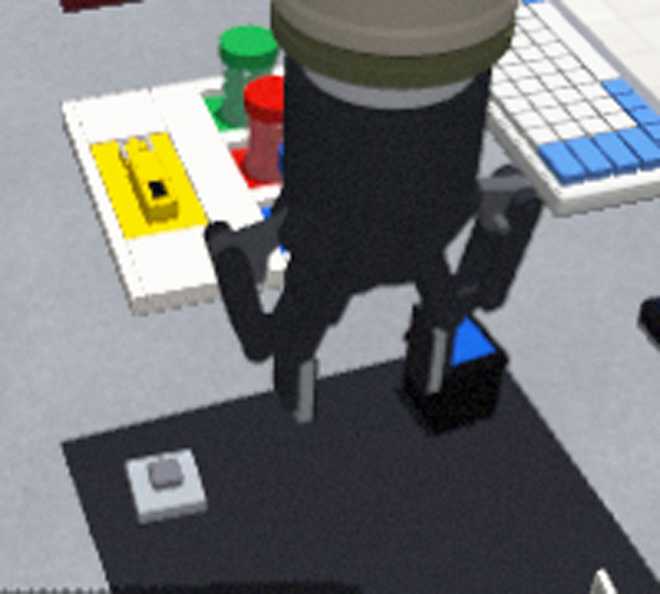

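```bash
python3 - <<'E'
from h import *
for n in("top","side"):
    S=np.load(f"pics/{n}7.npz");d=S["d"]
    vv,uu=np.mgrid[0:420,0:560];oo,r=rays(n,np.c_[uu.ravel(),vv.ravel()].astype(float));P=(oo+r*d.ravel()[:,None])*1000
    for c,x,y in(("red",599.5,192),("blue",599.3,112),("green",599.3,272.5)):
        s=(d.ravel()>0)&(abs(P[:,2]-79)<5)&(np.hypot(P[:,0]-x,P[:,1]-y)<38)
        Q=P[s]; print(n,c,s.sum(),"circ",np.round(cv2.minEnclosingCircle(Q[:,:2].astype(np.float32)),1) if 0 else cv2.minEnclosingCircle(Q[:,:2].astype(np.float32)),"z",np.median(Q[:,2]).round(1))
    s=(d.ravel()>0)&(P[:,2]>24)&(P[:,2]<45)&(abs(P[:,0]-494)<34)&(abs(P[:,1]-192)<70)
    Q=P[s];r=cv2.minAreaRect(Q[:,:2].astype(np.float32));print(n,"handle",r,"z",np.median(Q[:,2]).round(1), "y range",Q[:,1].min().round(1),Q[:,1].max().round(1))
S=np.load("pics/top7.npz")["p"]
for k in blobs(S,"yellow",(330,140,400,200)): print("screwdriver",onplane("top",[cen(k)],.023).round(4))
for k in blobs(S,"blue",(280,115,320,155)): print("tub",onplane("top",[cen(k)],.073).round(4))
E
```

```text
top red 286 circ ((596.928466796875, 191.88726806640625), 23.949609756469727) z 79.2
top blue 306 circ ((597.601318359375, 112.57152557373047), 23.925573348999023) z 79.6
top green 309 circ ((601.272705078125, 271.0256652832031), 24.536479949951172) z 79.5
top handle ((496.0356750488281, 179.22825622558594), (37.174278259277344, 116.97777557373047), 8.608205795288086) z 34.5 y range 124.2 237.3
side red 115 circ ((592.0818481445312, 192.5930938720703), 25.053611755371094) z 77.6
side blue 6 circ ((575.4978637695312, 116.33563232421875), 9.132704734802246) z 77.0
side green 143 circ ((599.6911010742188, 271.4335021972656), 25.090669631958008) z 78.0
side handle ((492.0798034667969, 189.3122100830078), (102.85130310058594, 25.887659072875977), 88.85650634765625) z 33.2 y range 138.0 240.8
screwdriver [[ 0.5634 -0.2618  0.023 ]]
tub [[ 0.6245 -0.0801  0.073 ]]
```

The top picture shows each jar inside its matching well: green (130,132), red (265,140) and blue (397,138). The puller lies lengthwise in the middle of the yellow pad, from (192,317) to (357,318). The tub and screwdriver read the same positions as at the start, and the arm is clear. Handing in.

```bash
python3 -c "
from workcell import manip
print(manip.hand_in())"; python3 st.py
```

```text
the job is handed in; nothing more can be done
None
the job is handed in; nothing more can be done
```

The tray is packed and the job is handed in at about 28.6 s of the 115 s allowed. I placed the red, blue and green jars in that order, then the puller.

- **Jars:** each stands upright in the well of its lid colour. From the top camera, the lid centres are within about 3 mm of the well centres. The lid tops read 79–80 mm, where 80 mm is expected.
- **Puller:** it lies flat and lengthwise on the long yellow pad, within about 2–3 mm of the middle.
- **Look-alikes:** the tub and the screwdriver measured where they were at the start, to within 0.2 mm. I did not touch the small and large blue jars.
- **Forces:** the highest wrist force I read was about 13 N, when setting a jar down.

Two checks at the end were poor. The side view of the blue jar was blocked by the arm, so that jar was confirmed only from the top. The top camera's depth outline of the puller was too noisy to use, so I judged its position from the top picture and the side view's depth.

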